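# Wind down the support foot of an inspection platform and clamp it

## Task

Wind the crank clockwise (seen from above) so that the screw foot of the blue inspection platform comes down until it just touches the metal plate under it, pressing lightly and never jacked hard against it. Then let go of the crank and swing the lever with the yellow post all the way to its other stop to lock the foot, leaving the circuit board on the platform and the small things around as they are.

Things in the scene. Friction and masses are not known exactly. Their poses are not given: they have to be found in the camera images.
- stand: blue steel inspection platform bolted to the bench: a 130 x 100 mm plate (top 72 mm up) overhanging from a column. Origin on the screw's vertical axis at bench level; x points from the screw to the column, z up. Under the foot, on the bench, lies a metal plate 75 mm square and 5 to 14 mm thick (it differs from case to case and is not measured)
- axis_top (a point): fixed point on the vertical axis of the screw, 80 mm above the bench, at the top of the brass bush the screw runs through
- spindle (a joint): angle of crank and screw, rad, growing clockwise seen from above, which lowers crank, screw and foot by 10 mm a turn (1.59 mm a rad). At 0 the crank arm points along the stand's -x axis and the foot's underside is 18 mm above the bench. Steady friction about 0.03 to 0.05 N m (about 1 N at the grip); it stays where left
- crank_grip (a point): middle of the red crank grip: upright, round, 17 mm in diameter, 30 mm tall, spinning freely on its own axis, 40 mm from the screw's axis; the crank arm begins 15 mm below this point. It goes round and sinks with the screw (140 mm above the bench at spindle 0). When the foot bears, each newton of pressing adds about 0.6 N of drag along its path
- foot: black round foot at the screw's lower end, 52 mm in diameter, turning with it; origin mid-underside. Its rubber studs rub on the plate. It sits on a spring buffer: after first touch each mm of screw travel adds about 4 N of pressing. A light touch of a few newtons is wanted; above 20 N it is jacked too hard
- lever (a joint): angle of the clamp lever, rad: open from 0 to about 0.3 at the start, locked at its stop at 1.3. It turns about a vertical axis, growing anticlockwise seen from above, needs about 2 N at the post and stays where it is left
- lever_post (a point): middle of the upright yellow post at the end of the clamp lever, 72 mm from the lever's pivot: 17 mm in diameter at most, its top 102 mm and its foot 71 mm above the bench (this point: 90 mm)
- lever_pivot (a point): pivot of the clamp lever on the front of the platform, 34 mm from the screw's axis along the stand's -x axis, 73 mm above the bench
- microscope: fixed stereo microscope on the left of the bench, origin under its column (axes not needed). Its head and boom hang over the bench about 0.5 to 0.7 m ahead of the robot and 0.1 to 0.45 m to its left, from 0.1 m up: on the way to the platform draw back towards the robot's base and pass in front of it
- board_green: green circuit board, 52 x 70 x 12 mm, lying loose on the platform; to be left alone
- heatsink: black finned heat sink, 40 x 40 x 22 mm, loose on the bench beside the platform; to be left alone
- battery_9v: green block battery, 27 x 50 x 18 mm, loose on the bench beside the platform; to be left alone
- usb_stick: orange usb stick, 18 x 54 x 8 mm, loose on the bench before the platform; to be left alone

How it is judged:
On the way, in this order (a step that is already met when the one before it is completed fails the run):
1. the foot bears lightly on the plate (1 to 15 N), with the clamp lever still open (contact force between foot and anything else between 1 and 15 N and value of joint lever below 0.6 rad), for 0.3 s.
2. the clamp lever is swung to its locked stop, the foot still bearing lightly (contact force between foot and anything else between 0.7 and 15 N and value of joint lever above 1.15 rad), for 0.2 s.
At the end, for the whole second after the job is handed in: the foot presses on the plate with 0.7 to 15 N, crank at rest, the clamp lever within 0.15 rad of its locked stop (1.3 rad), and the circuit board, heat sink, battery and usb stick each within 20 mm of where they were (all of step 2 and velocity of joint spindle between -0.1 and 0.1 rad/s and distance of each of board_green, heatsink, battery_9v, usb_stick from where it was at the start of the episode below 0.02 m); the robot touches nothing.
It fails at once if the foot pressed with more than 20 N (contact force between foot and anything else above 20 N).
It fails at once if the circuit board lying on the platform moved by more than 20 mm (distance of board_green from where it was at the start of the episode above 0.02 m).
It fails at once if the heat sink moved by more than 20 mm (distance of heatsink from where it was at the start of the episode above 0.02 m).
It fails at once if the battery moved by more than 20 mm (distance of battery_9v from where it was at the start of the episode above 0.02 m).
It fails at once if the usb stick moved by more than 20 mm (distance of usb_stick from where it was at the start of the episode above 0.02 m).
It also fails if it takes over 70 s, if anything falls off the work surface, if the arm or the gripper's body presses on something with over 40 N, if the wrist force passes 120 N, or if a joint passes its speed limit or range.

## Robot

A 6-joint arm with a two-finger parallel gripper is mounted at the origin on a cart in front of the work surface, level with it; the furniture and walls round the work are solid. World frame = base frame: x ahead of the robot, y to its left, z up, the work surface at z = 0. Lengths are in m, angles in rad, forces in N, time in s.
With the tool pointing down it reaches from about 0.25 to 0.725 m from the base axis. Payload 4 kg.
Tool frame: the origin (TCP) lies midway between the tips of the shut fingers; the grasp point (between the pads) lies 19 mm behind it; z points along the fingers, y is the line along which they close (so a half turn about z gives the same grasp; the last joint's range is limited). The gripper opens to 85 mm and grips with 20 to 120 N. Pads are 22 mm wide; open, the fingers measure 114 mm over their backs; the gripper's body (76 mm by 85 mm) begins 54 mm behind the grasp point. The pads swing forward as they close: fully open they stand 13 mm farther back than shut.
Start: joints at [1.117, 0.241, 0.005, 1.335, 0, 1.571], TCP at [0.219, 0.449, 0.231] pointing down, gripper open.
Joint ranges: [-2.72, 2.72], [-1.05, 1.87], [-1.09, 1.28], [-1.99, 2.15], [-1.42, 1.44], [-3.14, 3.14]. Speed limits (rad/s): [2.79, 2.79, 3.14, 3.14, 3.14, 3.14].

## Interface

Orientations are given as a 3x3 rotation matrix whose columns are the frame's x, y, z axes.
In Python, from rig import r gives the robot as it stands. The module is installed in compiled form; this text tells all that it offers.
- The arm moves only by the tool apply_moves, never from a script. Its argument "moves" is a list that holds one entry, the list of rows, each a list of 6 numbers: the shift along the tool's x, y, z each as a share of 0.1 m, from -1 to 1, then the turn, a rotation vector about the tool's x, y, z each as a share of 45 degrees, from -1 to 1. In form: [[[x, y, z, rx, ry, rz], ...]]. A call has 1 to 8 rows; each row is the pose to reach, as a shift and turn from the pose commanded when the call began, along the tool's axes at that moment; what a row does not reach only later rows make up. A row lasts 1/10 s, in which the tool goes at most 50 mm and 8.59 degrees, less where a joint would pass 70% of its speed; a pose out of reach is approached as far as the arm can. A call with a number of a shift or a turn outside -1 to 1 is refused whole. A call with a gripper value outside its range is refused whole. "jaw" is the opening, from -1 (shut) to 1 (fully open), set as the call begins (left out, the last holds). The fingers move at their own pace and stop on an object; the grip force is fixed at half the most. Time passes only in rows, so rows that repeat a pose let the fingers close. It gives the time, the measured TCP pose, the force, the opening and the grip force at its end, in the units of the state.
- r.get_obs(): the state, without advancing time (a new reading comes with each control period).
- r.capture(name): name is "scene" or "top"; returns a dict with "pixels" (384x512x3 uint8, red, green, blue), "camera_matrix" (3x3 intrinsics, pixels), "view" (4x4, takes a point from world to camera coordinates). Camera axes: x right, y down, z forward; pixel columns grow to the right and rows downward; lengths in m; the calibration is good to about 2 mm. A picture is of the moment at which its call begins. There is no depth.
- r.finish_job(): hands the job in; it is judged then, once.
Trained networks look in the newest picture that a camera, given by its name, has taken for a name from the list of things; names that differ only in an ending like _2 or _b are one class to them, and where a whole thing is asked for, a point or a joint stands for the part that bears it (a point fixed in the world has none). Each returns a list of dicts, best first, with "conf" (0 to 1); they miss things now and then, are a little off and sometimes report something else, mostly with a low value. They report only what shows in the picture. A call takes as long as a camera call.
- r.silhouettes(camera, name): "region" (384x512 bool, what is visible of it) and "box" ([left, top, right, bottom] in pixels, round what is visible of it).
The state is a dict: "time_s": time; "joint_pos": joint angles; "qvel": joint speeds; "tau": joint torques, N m; "position": TCP position; "ee_rot": TCP orientation; "contact_force": force on the tool from outside, world axes, zero at the start; "torque": the same for the moment, N m; "width": opening from 0.0 (shut) to 1.0 (fully open); "grip_force": force on a finger pad.
Only numpy, scipy, OpenCV 4.12 (cv2) and the standard library are available. Lean on these libraries where they do the work, as an engineer would, in place of code of your own. Each camera call takes 0.05 s, during which the arm holds its last target. There are 200 camera calls.

## Working session

There is one attempt and no reset: what is moved stays moved. The work goes in short steps, Python scripts to look and compute and a tool call to move; the robot and the scene stay as the last step left them, time stands still between calls to the robot, and variables do not carry over. Pictures are saved under pics/ and viewed, at most 10 in all, crops included, and the job is handed in when it is done.

Besides the shell and the picture viewer there is one more tool, called after "Call:" as name(argument=value, ...), one argument or row to a line, values as JSON. apply_moves: Moves the arm, as the interface text tells. Shift numbers are shares of 0.1 m and turn numbers shares of 45 degrees, none past 1 either way. Its arguments: {"type":"object","properties":{"moves":{"type":"array"},"jaw":{"type":"number"}},"required":["moves"]}

```bash
mkdir -p pics; cat > h.py <<'E'
from rig import r
import numpy as np, cv2
def cap(n):
    c=r.capture(n); return c['pixels'],np.array(c['camera_matrix']),np.array(c['view'])
def ray(K,V,uv):
    R,t=V[:3,:3],V[:3,3]; o=-R.T@t
    d=R.T@np.linalg.inv(K)@np.array([uv[0],uv[1],1.]); return o,d
def atz(K,V,uv,z):
    o,d=ray(K,V,uv); return o+d*(z-o[2])/d[2]
def proj(K,V,p):
    q=K@(V[:3,:3]@np.array(p)+V[:3,3]); return q[:2]/q[2]
def sil(cam,n):
    L=r.silhouettes(cam,n)
    return L[0] if L else None
E
python3 - <<'E'
from h import *
for c in('scene','top'):
    im,K,V=cap(c); cv2.imwrite(f'pics/{c}0.png',cv2.resize(im[:,:,::-1],(800,600)))
    o,_=ray(K,V,(0,0)); print(c,o.round(3),K[0,0])
    for n in('stand','crank_grip','lever_post','spindle','lever','foot','board_green','heatsink','battery_9v','usb_stick'):
        s=sil(c,n)
        if s:
            ys,xs=np.nonzero(s['region']); print(n,round(s['conf'],2),s['box'],xs.mean().round(1),ys.mean().round(1),len(xs), atz(K,V,(xs.mean(),ys.mean()),{'crank_grip':.14,'lever_post':.09}.get(n,0.07)).round(3))
        else: print(n,None)
E
```

```text
scene [-0.456  0.842  1.359] 456.0921524518798
stand None
crank_grip None
lever_post None
spindle None
lever None
foot None
board_green None
heatsink 0.6 [330.5, 190.8, 339.9, 202.6] 336.3 195.3 87 [ 0.407 -0.263  0.07 ]
battery_9v 0.6 [334.5, 182.6, 347.7, 186.8] 340.7 183.3 72 [ 0.447 -0.331  0.07 ]
usb_stick None
top [0.28  0.049 1.51 ] 462.02695827665025
stand 0.74 [340.0, 154.1, 426.9, 197.8] 390.9 181.2 1127 [ 0.568 -0.371  0.07 ]
crank_grip 0.61 [330.3, 180.8, 336.6, 196.2] 333.1 189.1 39 [ 0.534 -0.175  0.14 ]
lever_post 0.68 [338.8, 184.4, 363.4, 194.9] 350.0 190.2 103 [ 0.538 -0.236  0.09 ]
spindle 0.62 [362.9, 182.5, 375.8, 199.2] 369.8 189.2 173 [ 0.544 -0.303  0.07 ]
lever 0.24 [362.2, 183.2, 374.3, 199.2] 368.5 192.7 42 [ 0.533 -0.298  0.07 ]
foot 0.43 [362.1, 184.2, 371.2, 198.0] 368.0 193.1 33 [ 0.531 -0.296  0.07 ]
board_green 0.51 [395.8, 160.7, 412.7, 183.1] 403.4 169.8 314 [ 0.605 -0.414  0.07 ]
heatsink 0.65 [365.3, 210.6, 381.5, 227.7] 372.0 220.3 187 [ 0.445 -0.304  0.07 ]
battery_9v 0.53 [390.5, 200.1, 398.6, 217.1] 394.2 206.1 134 [ 0.488 -0.376  0.07 ]
usb_stick 0.54 [328.0, 180.8, 334.4, 198.5] 333.1 189.4 74 [ 0.546 -0.187  0.07 ]
```

View pics/scene0.png

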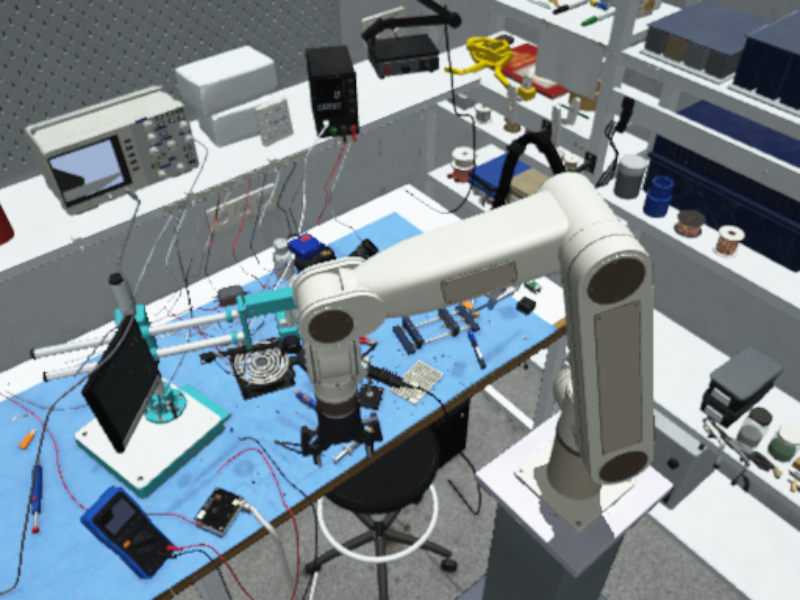

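View pics/top0.png

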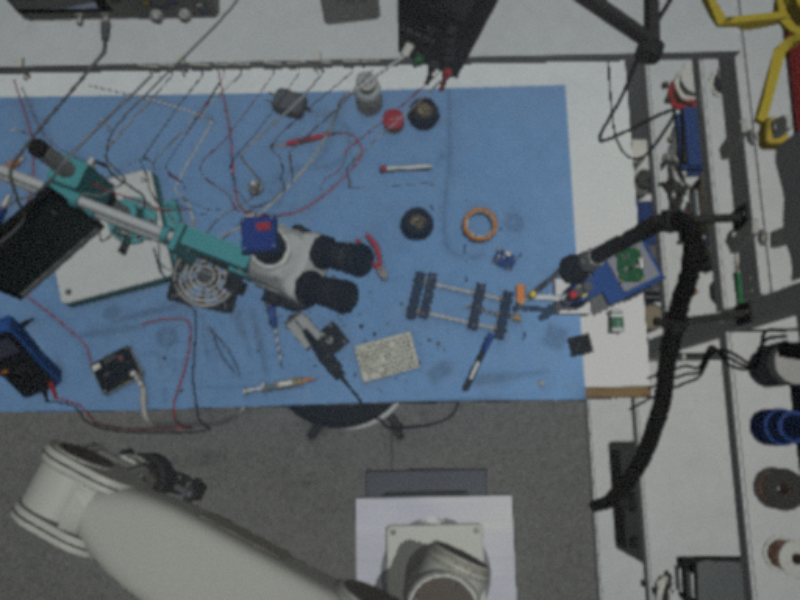

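The scene view is blocked by the arm. In the top view the blue platform sits near (620,270), with the red grip near (575,295) and a black lamp arm close by.

```bash
python3 - <<'E'
from h import *
im,K,V=cap('top')
cv2.imwrite('pics/crop0.png',cv2.resize(im[130:240,310:450,::-1],(763,600),interpolation=cv2.INTER_CUBIC))
o=r.get_obs(); print(o['ee_rot'],o['position'],o['width'],o['time_s'])
E
```

```text
[[-8.98783053e-01  4.38393683e-01 -3.52929023e-05]
 [ 4.38393685e-01  8.98783051e-01 -6.54625052e-05]
 [ 3.02231367e-06 -7.43087758e-05 -9.99999997e-01]] [0.21917419 0.44936963 0.23129752] 0.9972706078047772 1.15
```

View pics/crop0.png

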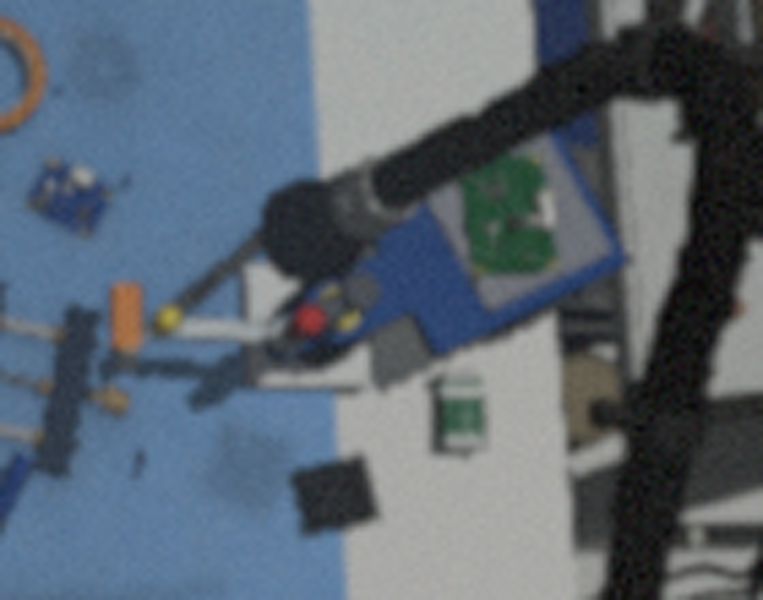

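Call:
apply_moves(
  moves=[
    [[-0.4,-0.4,-0.3,0,0,0.18],[-0.8,-0.8,-0.6,0,0,0.36],[-1,-1,-0.7,0,0,0.54],[-1,-1,-0.7,0,0,0.54]],
  ],
)

```text
time_s: 1.55
position: [0.2666, 0.3131, 0.3042]
ee_rot: [[-0.634, 0.773, 0.004], [0.773, 0.634, 0.002], [-0.0, 0.004, -1.0]]
contact_force: [-0.4, 1.4, 0.1]
width: 0.999
grip_force: 0.0
```

Call:
apply_moves(
  moves=[
    [[-0.4,-0.4,0,0,0,0.18],[-0.8,-0.7,0,0,0,0.36],[-1,-0.9,0,0,0,0.54],[-1,-0.9,0,0,0,0.7]],
  ],
)

```text
time_s: 1.95
position: [0.259, 0.1784, 0.3014]
ee_rot: [[-0.134, 0.991, 0.0], [0.991, 0.134, -0.001], [-0.001, 0.0, -1.0]]
contact_force: [0.1, 0.7, -0.1]
width: 1.004
grip_force: 0.0
```

Call:
apply_moves(
  moves=[
    [[-0.4,0,0,0,0,0.18],[-0.8,0,0,0,0,0.36],[-1,0,0,0,0,0.5],[-1,0,0,0,0,0.6]],
  ],
)

```text
time_s: 2.35
position: [0.2742, 0.0807, 0.3013]
ee_rot: [[0.329, 0.944, 0.0], [0.944, -0.329, -0.0], [-0.0, 0.001, -1.0]]
contact_force: [0.3, -0.0, -0.5]
width: 0.999
grip_force: 0.0
```

Call:
apply_moves(
  moves=[
    [[-0.4,0,0,0,0,0.1],[-0.8,0,0,0,0,0.2],[-1,0,0,0,0,0.2],[-1,0,0,0,0,0.2]],
  ],
)

```text
time_s: 2.75
position: [0.2414, -0.0136, 0.3013]
ee_rot: [[0.47, 0.883, 0.001], [0.883, -0.47, -0.0], [0.0, 0.001, -1.0]]
contact_force: [-0.5, -0.3, -0.2]
width: 1.001
grip_force: 0.0
```

```bash
python3 - <<'E'
from h import *
im,K,V=cap('scene')
for n in('stand','crank_grip','lever_post','spindle','foot'):
    s=sil('scene',n)
    if s: print(n,s['conf'],s['box'])
cv2.imwrite('pics/scene1.png',cv2.resize(im[60:260,250:512,::-1],(786,600),interpolation=cv2.INTER_CUBIC))
E
```

```text
stand 0.55 [305.4, 152.8, 322.6, 189.1]
lever_post 0.42 [305.0, 178.0, 320.9, 186.8]
```

View pics/scene1.png

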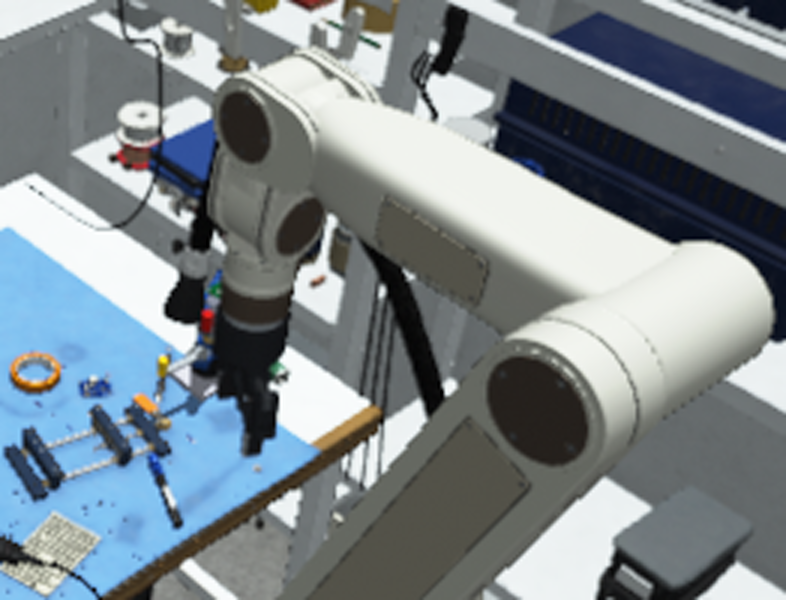

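The red grip shows at crop (208,320), the yellow post at (163,365) and the black fume nozzle at (180,300). I'll triangulate these with the top view.

```bash
cat >> h.py <<'E'
def tri(a,b):
    (o1,d1),(o2,d2)=a,b
    A=np.c_[d1,-d2]; s=np.linalg.lstsq(A,o2-o1,rcond=None)[0]
    p,q=o1+d1*s[0],o2+d2*s[1]; return (p+q)/2,np.linalg.norm(p-q)
E
python3 - <<'E'
from h import *
im,K,V=cap('scene'); it,Kt,Vt=cap('top')
def cr(p): return (p[0]/3+250,p[1]/3+60)
def ct(p): return (p[0]/5.4525+310-.4,p[1]/5.4525+130-.4)
for n,a,b in(('grip',(208,320),(311,320)),('post',(163,366),(168,320)),('nozzle bottom',(182,312),(312,235)),('nozzle top',(193,258),(360,195)),('tube top',(205,190),(500,120))):
    p,e=tri(ray(K,V,cr(a)),ray(Kt,Vt,ct(b))); print(n,p.round(3),e.round(3))
g=atz(Kt,Vt,ct((311,320)),.15);p=atz(Kt,Vt,ct((168,320)),.1)
print(g,p)
# platform edges at z .072
for q in((430,352),(625,258),(560,135)): print(atz(Kt,Vt,ct(q),.072).round(4))
for q in((455,195),(480,305),(590,290),):print(atz(Kt,Vt,ct(q),.075).round(4))
for q in((311,310),(330,290),(350,320),(290,340),(365,385),(245,265),(252,385)): print('pl',q,atz(Kt,Vt,ct(q),.01).round(4))
cv2.imwrite('pics/crop1.png',cv2.resize(it[155:215,325:405,::-1],(800,600),interpolation=cv2.INTER_CUBIC))
E
```

```text
grip [ 0.533 -0.28   0.133] 0.005
post [ 0.545 -0.21   0.079] 0.004
nozzle bottom [ 0.589 -0.288  0.108] 0.001
nozzle top [ 0.587 -0.294  0.203] 0.006
tube top [ 0.611 -0.341  0.282] 0.008
[ 0.53206914 -0.27415398  0.15      ] [ 0.54298537 -0.20467039  0.1       ]
[ 0.5263 -0.3604  0.072 ]
[ 0.5795 -0.4778  0.072 ]
[ 0.6542 -0.4457  0.072 ]
[ 0.6185 -0.3806  0.075 ]
[ 0.5528 -0.3904  0.075 ]
[ 0.5604 -0.4548  0.075 ]
pl (311, 310) [ 0.5642 -0.3077  0.01  ]
pl (330, 290) [ 0.5763 -0.32    0.01  ]
pl (350, 320) [ 0.5575 -0.331   0.01  ]
pl (290, 340) [ 0.546  -0.2939  0.01  ]
pl (365, 385) [ 0.5175 -0.3375  0.01  ]
pl (245, 265) [ 0.5928 -0.2693  0.01  ]
pl (252, 385) [ 0.5189 -0.2694  0.01  ]
```

View pics/crop1.png

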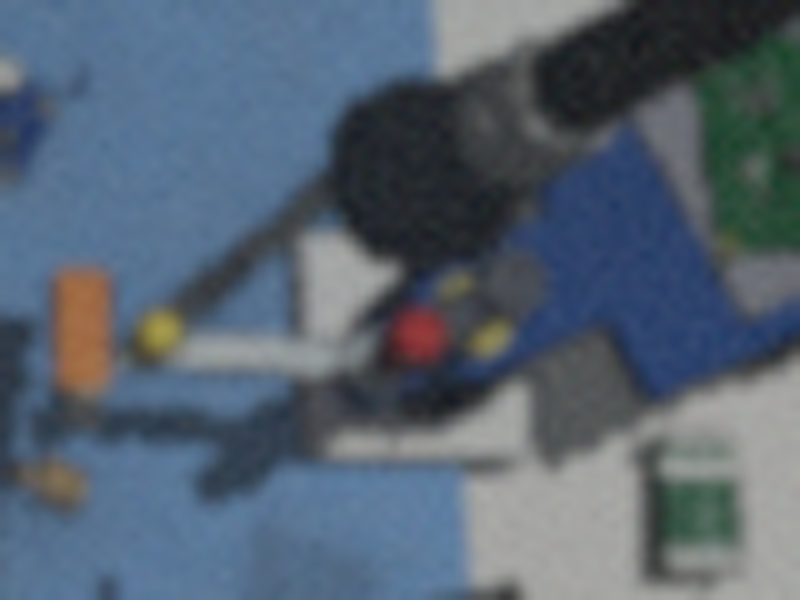

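```bash
python3 - <<'E'
from h import *
it,Kt,Vt=cap('top')
def c1(p): return (p[0]/10+325-.45,p[1]/10+155-.45)
bush=atz(Kt,Vt,c1((476,311)),.08); hub=atz(Kt,Vt,c1((515,280)),.127)
grip=atz(Kt,Vt,c1((420,334)),.15); post=atz(Kt,Vt,c1((160,333)),.10)
print('bush',bush,'hub',hub,'grip',grip,'post',post)
for ax in(bush,hub):
    for a in (np.array([.413,-.911]),np.array([.39,-.92]),np.array([.45,-.893])):
        piv=ax[:2]-.034*a; d=post[:2]-piv
        print('grip r',np.hypot(*(grip-ax)[:2]).round(4),'piv',piv.round(4),'post r',np.hypot(*d).round(4),'lever ang world',np.degrees(np.arctan2(d[1],d[0])).round(1))
print(np.degrees(np.arctan2(*(grip-bush)[1::-1])))
# nozzle rim
for z in(.11,.13,.15): print('noz',atz(Kt,Vt,c1((420,170)),z).round(3), atz(Kt,Vt,c1((335,170)),z).round(3),atz(Kt,Vt,c1((430,260)),z).round(3))
E
```

```text
bush [ 0.55313065 -0.30863214  0.08      ] hub [ 0.55354627 -0.30938699  0.127     ] grip [ 0.53310562 -0.27395331  0.15      ] post [ 0.54436185 -0.20517039  0.1       ]
grip r 0.04 piv [ 0.5391 -0.2777] post r 0.0727 lever ang world 85.8
grip r 0.04 piv [ 0.5399 -0.2774] post r 0.0723 lever ang world 86.4
grip r 0.04 piv [ 0.5378 -0.2783] post r 0.0734 lever ang world 84.9
grip r 0.0409 piv [ 0.5395 -0.2784] post r 0.0734 lever ang world 86.2
grip r 0.0409 piv [ 0.5403 -0.2781] post r 0.0731 lever ang world 86.8
grip r 0.0409 piv [ 0.5382 -0.279 ] post r 0.0741 lever ang world 85.3
120.0039585777389
noz [ 0.592 -0.287  0.11 ] [ 0.593 -0.26   0.11 ] [ 0.564 -0.288  0.11 ]
noz [ 0.588 -0.282  0.13 ] [ 0.588 -0.256  0.13 ] [ 0.56  -0.283  0.13 ]
noz [ 0.583 -0.277  0.15 ] [ 0.584 -0.251  0.15 ] [ 0.556 -0.278  0.15 ]
```

```bash
python3 - <<'E'
from h import *
im,K,V=cap('scene'); it,Kt,Vt=cap('top')
x0,y0,s=290,130,10
big=cv2.resize(im[y0:y0+60,x0:x0+80,::-1],(800,600),interpolation=cv2.INTER_CUBIC)
def put(p,col,rad=3):
    u=(proj(K,V,p)-[x0,y0]+.45)*s; cv2.circle(big,tuple(int(v) for v in u),rad,col,-1)
th=np.linspace(0,2*np.pi,40)
for z,col in((.12,(0,255,255)),(.18,(0,255,0)),(.24,(255,0,255))):
    # top-view outline circle: centre crop1 (425,172), radius 92
    for t in th: put(atz(Kt,Vt,((425+92*np.cos(t))/10+324.55,(172+92*np.sin(t))/10+154.55),z),col,2)
put((.533,-.274,.155),(255,255,0)); put((.553,-.309,.08),(255,255,255)); put((.544,-.205,.102),(255,0,0))
cv2.imwrite('pics/scene2.png',big)
E
```

```text
(no output)
```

View pics/scene2.png

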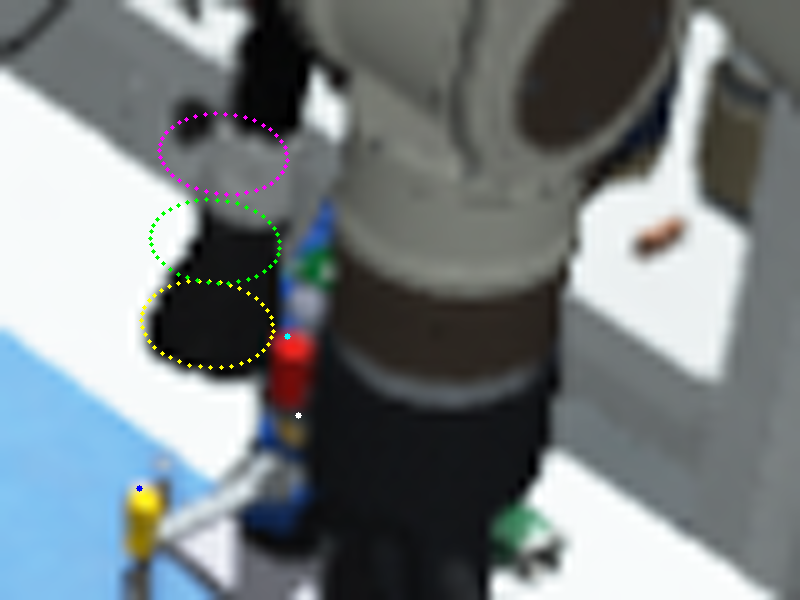

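The projected points agree with the picture: the screw axis is at (0.553,-0.309), the grip at (0.533,-0.274) and the post at (0.544,-0.205). The fume nozzle's rim is at about (0.588,-0.285), z≈0.12, right beside the crank, so I'll move carefully and watch the forces.

Call:
apply_moves(
  moves=[
    [[0,0.4,0,0,0,0],[0,0.8,0,0,0,0],[0,1,0,0,0,0]],
  ],
  jaw=0,
)

```text
time_s: 3.6
position: [0.3327, -0.06, 0.3011]
ee_rot: [[0.467, 0.884, 0.001], [0.884, -0.467, -0.0], [0.0, 0.001, -1.0]]
contact_force: [-0.0, -0.6, -0.9]
width: 0.513
grip_force: 0.0
```

Call:
apply_moves(
  moves=[
    [[-0.3,0.4,0.1,0,0,0.18],[-0.6,0.8,0.2,0,0,0.36],[-0.7,1,0.3,0,0,0.54],[-0.7,1,0.3,0,0,0.7]],
  ],
)

```text
time_s: 4.0
position: [0.387, -0.1698, 0.269]
ee_rot: [[0.864, 0.503, -0.003], [0.503, -0.864, 0.001], [-0.002, -0.002, -1.0]]
contact_force: [-0.2, 0.7, -0.4]
width: 0.502
grip_force: 0.0
```

Call:
apply_moves(
  moves=[
    [[0.2,0.4,0.1,0,0,0.18],[0.5,0.8,0.2,0,0,0.36],[0.6,1,0.3,0,0,0.54],[0.6,1,0.3,0,0,0.68]],
  ],
)

```text
time_s: 4.4
position: [0.4907, -0.2239, 0.238]
ee_rot: [[1.0, -0.003, -0.003], [-0.003, -1.0, 0.001], [-0.003, -0.001, -1.0]]
contact_force: [-0.5, 0.1, -0.1]
width: 0.498
grip_force: 0.0
```

```bash
python3 - <<'E'
from h import *
o=r.get_obs(); p,R=np.array(o['position']),np.array(o['ee_rot'])
print(p,R.round(3),o['joint_pos'])
print(R.T@(np.array([.533,-.274,.205])-p)*10)
E
```

```text
[ 0.49066742 -0.22386     0.23804407] [[ 1.    -0.003 -0.003]
 [-0.003 -1.     0.001]
 [-0.003 -0.001 -1.   ]] [-4.27978205e-01  3.19269554e-01  1.29098608e-01  1.38400318e+00
 -8.74878661e-05  2.71695551e+00]
[0.42602443 0.50041507 0.32845947]
```

Call:
apply_moves(
  moves=[
    [[0.2,0.25,0.15,0,0,0],[0.42,0.5,0.33,0,0,0],[0.42,0.5,0.33,0,0,0]],
  ],
)

```text
time_s: 4.7
position: [0.5315, -0.2744, 0.2033]
ee_rot: [[1.0, 0.0, -0.005], [0.0, -1.0, 0.002], [-0.005, -0.002, -1.0]]
contact_force: [-1.7, 0.4, -0.6]
width: 0.498
grip_force: 0.0
```

```bash
python3 - <<'E'
from h import *
im,K,V=cap('scene')
x0,y0,s=270,120,8
cv2.imwrite('pics/scene3.png',cv2.resize(im[y0:y0+75,x0:x0+100,::-1],(800,600),interpolation=cv2.INTER_CUBIC))
o=r.get_obs(); print(o['position'],o['contact_force'])
print((proj(K,V,o['position'])-[x0,y0]+.45)*s)
E
```

```text
[ 0.53067792 -0.27321747  0.20493015] [-0.24136647  0.41023305 -0.0606488 ]
[400.73544774 275.53509962]
```

View pics/scene3.png

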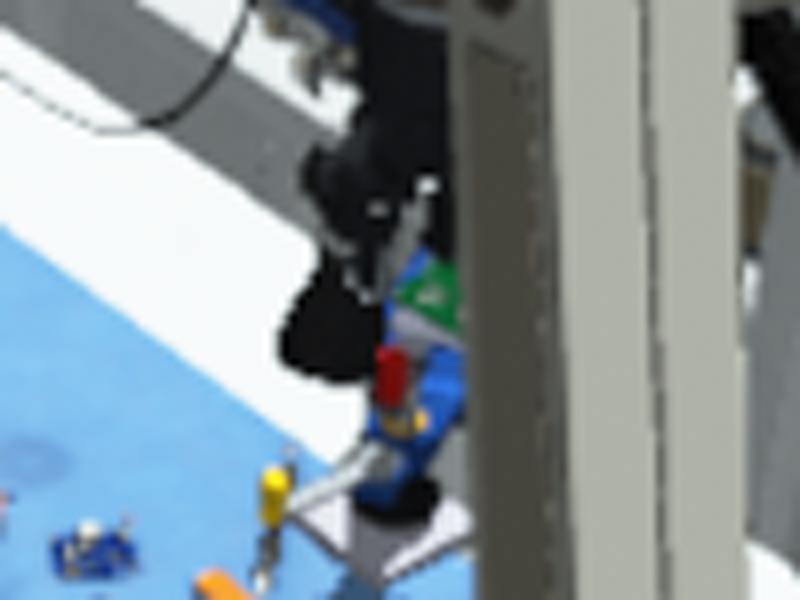

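Call:
apply_moves(
  moves=[
    [[0.02,0,0.15,0,0,0],[0.02,0,0.3,0,0,0],[0.02,0,0.45,0,0,0],[0.02,0,0.45,0,0,0]],
  ],
)

```text
time_s: 5.15
position: [0.5313, -0.2714, 0.1619]
ee_rot: [[1.0, 0.002, -0.004], [0.002, -1.0, 0.002], [-0.004, -0.002, -1.0]]
contact_force: [-0.4, 0.6, -0.2]
width: 0.503
grip_force: 0.0
```

Call:
apply_moves(
  moves=[
    [[0,0,0.1,0,0,0],[0,0,0.2,0,0,0],[0,0,0.29,0,0,0],[0,0,0.29,0,0,0]],
  ],
)

```text
time_s: 5.55
position: [0.5319, -0.2723, 0.1327]
ee_rot: [[1.0, 0.002, -0.003], [0.002, -1.0, 0.001], [-0.003, -0.001, -1.0]]
contact_force: [0.2, -0.2, 0.1]
width: 0.503
grip_force: 0.0
```

Call:
apply_moves(
  moves=[
    [[0,0,0,0,0,0],[0,0,0,0,0,0],[0,0,0,0,0,0],[0,0,0,0,0,0],[0,0,0,0,0,0],[0,0,0,0,0,0]],
  ],
  jaw=-1,
)

```text
time_s: 6.15
position: [0.5331, -0.2726, 0.1349]
ee_rot: [[1.0, 0.002, 0.001], [0.002, -1.0, 0.0], [0.001, -0.0, -1.0]]
contact_force: [-1.9, 3.2, 3.6]
width: 0.163
grip_force: 59.0
```

```bash
cat > circ.py <<'E'
import numpy as np,sys
def rows(t0,step,n,R=.04,rot=0):
    out=[];
    for k in range(1,n+1):
        t=np.radians(t0-step*k);a=np.radians(t0)
        out.append([round(10*R*(np.cos(t)-np.cos(a)),2),round(-10*R*(np.sin(t)-np.sin(a)),2),round(10*.00159*np.radians(step*k),3)])
    return out
t0=119
for st,n in [(6,4)]+[(9,8)]*7: print(t0,rows(t0,st,n)); t0-=st*n
E
python3 circ.py
```

```text
119 [[np.float64(0.04), np.float64(-0.02), np.float64(0.002)], [np.float64(0.08), np.float64(-0.03), np.float64(0.003)], [np.float64(0.12), np.float64(-0.04), np.float64(0.005)], [np.float64(0.16), np.float64(-0.05), np.float64(0.007)]]
95 [[np.float64(0.06), np.float64(-0.0), np.float64(0.002)], [np.float64(0.12), np.float64(0.01), np.float64(0.005)], [np.float64(0.18), np.float64(0.03), np.float64(0.007)], [np.float64(0.24), np.float64(0.06), np.float64(0.01)], [np.float64(0.29), np.float64(0.09), np.float64(0.012)], [np.float64(0.34), np.float64(0.14), np.float64(0.015)], [np.float64(0.37), np.float64(0.19), np.float64(0.017)], [np.float64(0.4), np.float64(0.24), np.float64(0.02)]]
23 [[np.float64(0.02), np.float64(0.06), np.float64(0.002)], [np.float64(0.03), np.float64(0.12), np.float64(0.005)], [np.float64(0.03), np.float64(0.18), np.float64(0.007)], [np.float64(0.02), np.float64(0.25), np.float64(0.01)], [np.float64(0.0), np.float64(0.31), np.float64(0.012)], [np.float64(-0.03), np.float64(0.36), np.float64(0.015)], [np.float64(-0.06), np.float64(0.41), np.float64(0.017)], [np
[... 1681 characters left out ...]
at64(0.01)], [np.float64(0.29), np.float64(0.09), np.float64(0.012)], [np.float64(0.34), np.float64(0.14), np.float64(0.015)], [np.float64(0.37), np.float64(0.19), np.float64(0.017)], [np.float64(0.4), np.float64(0.24), np.float64(0.02)]]
-337 [[np.float64(0.02), np.float64(0.06), np.float64(0.002)], [np.float64(0.03), np.float64(0.12), np.float64(0.005)], [np.float64(0.03), np.float64(0.18), np.float64(0.007)], [np.float64(0.02), np.float64(0.25), np.float64(0.01)], [np.float64(0.0), np.float64(0.31), np.float64(0.012)], [np.float64(-0.03), np.float64(0.36), np.float64(0.015)], [np.float64(-0.06), np.float64(0.41), np.float64(0.017)], [np.float64(-0.11), np.float64(0.46), np.float64(0.02)]]
```

Call:
apply_moves(
  moves=[
    [[0.04,-0.02,0,0,0,0],[0.08,-0.03,0,0,0,0],[0.12,-0.04,0,0,0,0],[0.16,-0.05,0,0,0,0]],
  ],
)

```text
time_s: 6.55
position: [0.5494, -0.2675, 0.1342]
ee_rot: [[1.0, 0.002, 0.0], [0.002, -1.0, 0.0], [0.0, -0.0, -1.0]]
contact_force: [-1.5, 3.6, 3.1]
width: 0.164
grip_force: 58.9
```

Call:
apply_moves(
  moves=[
    [[0.06,0,0,0,0,0],[0.12,0,0,0,0,0],[0.18,0.02,0,0,0,0]],
  ],
)

```text
time_s: 6.85
position: [0.5672, -0.27, 0.1335]
ee_rot: [[1.0, 0.002, -0.001], [0.002, -1.0, -0.0], [-0.001, 0.0, -1.0]]
contact_force: [-1.1, 1.3, -1.2]
width: 0.165
grip_force: 58.6
```

```bash
python3 - <<'E'
from circ import rows
for t0 in (68,-4,-76,-148,-220,-292): print('\n',t0,[[float(v) for v in q] for q in rows(t0,9,8)])
E
```

```text
119 [[np.float64(0.04), np.float64(-0.02), np.float64(0.002)], [np.float64(0.08), np.float64(-0.03), np.float64(0.003)], [np.float64(0.12), np.float64(-0.04), np.float64(0.005)], [np.float64(0.16), np.float64(-0.05), np.float64(0.007)]]
95 [[np.float64(0.06), np.float64(-0.0), np.float64(0.002)], [np.float64(0.12), np.float64(0.01), np.float64(0.005)], [np.float64(0.18), np.float64(0.03), np.float64(0.007)], [np.float64(0.24), np.float64(0.06), np.float64(0.01)], [np.float64(0.29), np.float64(0.09), np.float64(0.012)], [np.float64(0.34), np.float64(0.14), np.float64(0.015)], [np.float64(0.37), np.float64(0.19), np.float64(0.017)], [np.float64(0.4), np.float64(0.24), np.float64(0.02)]]
23 [[np.float64(0.02), np.float64(0.06), np.float64(0.002)], [np.float64(0.03), np.float64(0.12), np.float64(0.005)], [np.float64(0.03), np.float64(0.18), np.float64(0.007)], [np.float64(0.02), np.float64(0.25), np.float64(0.01)], [np.float64(0.0), np.float64(0.31), np.float64(0.012)], [np.float64(-0.03), np.float64(0.36), np.float64(0.015)], [np.float64(-0.06), np.float64(0.41), np.float64(0.017)], [np
[... 2755 characters left out ...]
002], [-0.12, 0.01, 0.005], [-0.19, 0.0, 0.007], [-0.25, -0.02, 0.01], [-0.3, -0.05, 0.012], [-0.35, -0.08, 0.015], [-0.4, -0.13, 0.017], [-0.44, -0.18, 0.02]]

 -148 [[-0.03, -0.06, 0.002], [-0.05, -0.12, 0.005], [-0.06, -0.18, 0.007], [-0.06, -0.24, 0.01], [-0.05, -0.3, 0.012], [-0.03, -0.36, 0.015], [-0.0, -0.42, 0.017], [0.03, -0.47, 0.02]]

 -220 [[0.04, -0.04, 0.002], [0.09, -0.08, 0.005], [0.15, -0.11, 0.007], [0.21, -0.13, 0.01], [0.27, -0.14, 0.012], [0.33, -0.14, 0.015], [0.4, -0.13, 0.017], [0.46, -0.11, 0.02]]

 -292 [[0.06, 0.03, 0.002], [0.11, 0.06, 0.005], [0.15, 0.11, 0.007], [0.19, 0.16, 0.01], [0.22, 0.21, 0.012], [0.24, 0.27, 0.015], [0.25, 0.34, 0.017], [0.25, 0.4, 0.02]]
```

Call:
apply_moves(
  moves=[
    [[0.06,0.03,0.002,0,0,0],[0.11,0.06,0.005,0,0,0],[0.16,0.11,0.007,0,0,0],[0.2,0.16,0.01,0,0,0]],
  ],
)

```text
time_s: 7.25
position: [0.587, -0.2862, 0.1325]
ee_rot: [[1.0, 0.002, -0.001], [0.002, -1.0, 0.0], [-0.001, -0.0, -1.0]]
contact_force: [-1.1, 0.4, -2.6]
width: 0.162
grip_force: 58.5
```

Call:
apply_moves(
  moves=[
    [[0.03,0.05,0.01,0,0,0],[0.05,0.11,0.015,0,0,0],[0.06,0.18,0.02,0,0,0],[0.06,0.24,0.02,0,0,0]],
  ],
)

```text
time_s: 7.65
position: [0.593, -0.3105, 0.1314]
ee_rot: [[1.0, 0.001, 0.0], [0.001, -1.0, 0.0], [0.0, 0.0, -1.0]]
contact_force: [-1.8, 1.4, -1.1]
width: 0.163
grip_force: 58.8
```

Call:
apply_moves(
  moves=[
    [[-0.01,0.06,0.002,0,0,0],[-0.03,0.12,0.005,0,0,0],[-0.06,0.18,0.007,0,0,0],[-0.09,0.23,0.01,0,0,0],[-0.14,0.27,0.012,0,0,0],[-0.19,0.31,0.015,0,0,0]],
  ],
)

```text
time_s: 8.25
position: [0.574, -0.3412, 0.1299]
ee_rot: [[1.0, 0.002, 0.001], [0.002, -1.0, -0.0], [0.001, 0.0, -1.0]]
contact_force: [0.7, 0.9, -1.4]
width: 0.16
grip_force: 58.8
```

```bash
sed -i '/^t0=119/,$d' circ.py; python3 - <<'E'
from circ import rows
for t0 in (-58,-112,-166,-220,-274,-328): print(t0,[[float(v) for v in q] for q in rows(t0,9,6)])
E
```

```text
-58 [[-0.06, 0.03, 0.002], [-0.12, 0.05, 0.005], [-0.18, 0.06, 0.007], [-0.24, 0.06, 0.01], [-0.3, 0.05, 0.012], [-0.36, 0.03, 0.015]]
-112 [[-0.06, -0.03, 0.002], [-0.11, -0.06, 0.005], [-0.15, -0.11, 0.007], [-0.19, -0.16, 0.01], [-0.22, -0.21, 0.012], [-0.24, -0.27, 0.015]]
-166 [[-0.01, -0.06, 0.002], [-0.01, -0.12, 0.005], [-0.0, -0.19, 0.007], [0.02, -0.25, 0.01], [0.05, -0.3, 0.012], [0.08, -0.35, 0.015]]
-220 [[0.04, -0.04, 0.002], [0.09, -0.08, 0.005], [0.15, -0.11, 0.007], [0.21, -0.13, 0.01], [0.27, -0.14, 0.012], [0.33, -0.14, 0.015]]
-274 [[0.06, 0.01, 0.002], [0.12, 0.03, 0.005], [0.18, 0.06, 0.007], [0.23, 0.09, 0.01], [0.27, 0.14, 0.012], [0.31, 0.19, 0.015]]
-328 [[0.03, 0.06, 0.002], [0.05, 0.12, 0.005], [0.06, 0.18, 0.007], [0.06, 0.24, 0.01], [0.05, 0.3, 0.012], [0.03, 0.36, 0.015]]
```

Call:
apply_moves(
  moves=[
    [[-0.06,0.03,0.005,0,0,0],[-0.11,0.05,0.01,0,0,0],[-0.17,0.06,0.012,0,0,0],[-0.24,0.06,0.015,0,0,0],[-0.3,0.05,0.017,0,0,0],[-0.36,0.03,0.02,0,0,0]],
  ],
)

```text
time_s: 8.85
position: [0.5378, -0.3444, 0.1284]
ee_rot: [[1.0, 0.001, 0.001], [0.001, -1.0, -0.001], [0.001, 0.001, -1.0]]
contact_force: [1.5, -0.6, 2.5]
width: 0.165
grip_force: 59.2
```

Call:
apply_moves(
  moves=[
    [[-0.06,-0.03,0.0,0,0,0],[-0.11,-0.06,0.0,0,0,0],[-0.15,-0.11,0.005,0,0,0],[-0.19,-0.16,0.007,0,0,0],[-0.22,-0.21,0.01,0,0,0],[-0.24,-0.27,0.01,0,0,0]],
  ],
)

```text
time_s: 9.45
position: [0.5139, -0.317, 0.1269]
ee_rot: [[1.0, 0.001, 0.0], [0.001, -1.0, -0.001], [0.0, 0.001, -1.0]]
contact_force: [1.9, -2.8, 0.2]
width: 0.165
grip_force: 59.0
```

Call:
apply_moves(
  moves=[
    [[-0.01,-0.06,0.003,0,0,0],[-0.01,-0.12,0.005,0,0,0],[-0.01,-0.15,0.005,0,0,0]],
  ],
)

```text
time_s: 9.75
position: [0.5129, -0.3015, 0.1263]
ee_rot: [[1.0, 0.002, -0.0], [0.002, -1.0, -0.0], [-0.0, 0.0, -1.0]]
contact_force: [1.0, -3.3, 0.4]
width: 0.167
grip_force: 59.0
```

```bash
python3 - <<'E'
from h import *
for i in range(4):
    r.capture('top'); o=r.get_obs(); print(np.round(o['contact_force'],2),np.round(o['torque'],2),o['position'])
E
```

```text
[ 0.86 -2.03  2.17] [-0.43 -0.25 -0.03] [ 0.51301553 -0.30102949  0.12625068]
[ 0.58 -1.61  1.86] [-0.37 -0.21  0.03] [ 0.51302353 -0.30107438  0.12625948]
[ 0.53 -1.39  2.3 ] [-0.29 -0.27  0.01] [ 0.51303077 -0.30111703  0.12623835]
[ 0.75 -0.69  2.17] [-0.21 -0.19 -0.02] [ 0.51303668 -0.30116933  0.12624797]
```

Call:
apply_moves(
  moves=[
    [[0.01,-0.05,0.002,0,0,0],[0.02,-0.1,0.004,0,0,0],[0.04,-0.15,0.006,0,0,0]],
  ],
)

```text
time_s: 10.25
position: [0.5171, -0.2877, 0.1257]
ee_rot: [[1.0, 0.001, 0.0], [0.001, -1.0, -0.002], [0.0, 0.002, -1.0]]
contact_force: [-0.0, -6.6, -0.4]
width: 0.163
grip_force: 59.0
```

```bash
python3 - <<'E'
from h import *
for i in range(4):
    r.capture('top'); o=r.get_obs(); print(np.round(o['contact_force'],2),np.round(o['torque'],2),o['position'])
E
```

```text
[ 2.94 -3.98  0.17] [-0.79 -0.68 -0.01] [ 0.51764738 -0.28680362  0.12561219]
[ 3.03 -3.37  0.49] [-0.79 -0.67  0.06] [ 0.51777303 -0.28667608  0.12560095]
[ 2.99 -3.82  0.54] [-0.8  -0.69  0.05] [ 0.51775302 -0.28664933  0.12560388]
[ 3.28 -2.49 -0.42] [-0.71 -0.76  0.05] [ 0.517706   -0.28665654  0.1255924 ]
```

Call:
apply_moves(
  moves=[
    [[-0.02,0.06,-0.002,0,0,0],[-0.04,0.13,-0.005,0,0,0],[-0.04,0.2,-0.008,0,0,0],[-0.04,0.27,-0.011,0,0,0],[-0.04,0.27,-0.011,0,0,0]],
  ],
)

```text
time_s: 10.95
position: [0.513, -0.3144, 0.1267]
ee_rot: [[1.0, 0.001, 0.0], [0.001, -1.0, 0.0], [0.0, -0.0, -1.0]]
contact_force: [2.1, 1.7, 1.9]
width: 0.159
grip_force: 59.2
```

Call:
apply_moves(
  moves=[
    [[0,-0.06,0.003,0,0,0]],
  ],
)

```text
time_s: 11.05
position: [0.5128, -0.31, 0.1266]
ee_rot: [[1.0, -0.0, -0.0], [-0.0, -1.0, -0.004], [-0.0, 0.004, -1.0]]
contact_force: [0.6, -3.9, 2.0]
width: 0.164
grip_force: 59.3
```

Call:
apply_moves(
  moves=[
    [[0,-0.07,0.003,0,0,0]],
  ],
)

```text
time_s: 11.15
position: [0.5127, -0.3024, 0.1263]
ee_rot: [[1.0, 0.0, -0.0], [0.0, -1.0, -0.004], [-0.0, 0.004, -1.0]]
contact_force: [2.1, -4.5, -0.0]
width: 0.16
grip_force: 59.1
```

Call:
apply_moves(
  moves=[
    [[0.02,-0.07,0.003,0,0,0]],
  ],
)

```text
time_s: 11.25
position: [0.5144, -0.2948, 0.126]
ee_rot: [[1.0, 0.0, -0.001], [0.0, -1.0, -0.003], [-0.001, 0.003, -1.0]]
contact_force: [0.6, -5.2, 0.2]
width: 0.16
grip_force: 59.2
```

Call:
apply_moves(
  moves=[
    [[0.03,-0.06,0.003,0,0,0]],
  ],
)

```text
time_s: 11.35
position: [0.5172, -0.2883, 0.1257]
ee_rot: [[1.0, 0.001, -0.002], [0.001, -1.0, -0.002], [-0.002, 0.002, -1.0]]
contact_force: [-1.2, -4.9, 1.7]
width: 0.164
grip_force: 59.3
```

Drag of 4 to 5 N against about 1 N when free puts the foot at roughly 6 N of pressing. I'll let go of the crank and rise.

Call:
apply_moves(
  moves=[
    [[0,0,0,0,0,0],[0,0,0,0,0,0],[0,0,0,0,0,0],[0,0,0,0,0,0],[0,0,0,0,0,0]],
  ],
)

```text
time_s: 11.85
position: [0.5179, -0.2873, 0.1257]
ee_rot: [[1.0, 0.002, 0.0], [0.002, -1.0, 0.001], [0.0, -0.001, -1.0]]
contact_force: [1.1, 1.5, 3.8]
width: 0.16
grip_force: 59.5
```

Call:
apply_moves(
  moves=[
    [[0,0,0,0,0,0],[0,0,0,0,0,0],[0,0,0,0,0,0],[0,0,0,0,0,0],[0,0,-0.2,0,0,0],[0,0,-0.5,0,0,0],[0,0,-0.8,0,0,0],[0,0,-0.8,0,0,0]],
  ],
  jaw=0,
)

```text
time_s: 12.65
position: [0.5202, -0.2893, 0.2106]
ee_rot: [[1.0, 0.002, 0.008], [0.002, -1.0, -0.004], [0.008, 0.004, -1.0]]
contact_force: [-0.1, 0.0, 0.3]
width: 0.505
grip_force: 0.0
```

Call:
apply_moves(
  moves=[
    [[0.1,-0.3,0,0,0,0],[0.2,-0.6,0,0,0,0],[0.25,-0.83,0.2,0,0,0],[0.25,-0.83,0.5,0,0,0],[0.25,-0.83,0.7,0,0,0],[0.25,-0.83,0.7,0,0,0],[0.25,-0.83,0.7,0,0,0]],
  ],
)

```text
time_s: 13.35
position: [0.5424, -0.2048, 0.1353]
ee_rot: [[1.0, 0.002, -0.001], [0.002, -1.0, 0.0], [-0.001, -0.0, -1.0]]
contact_force: [-0.8, -1.0, 0.2]
width: 0.499
grip_force: 0.0
```

```bash
python3 - <<'E'
from h import *
im,K,V=cap('scene')
x0,y0,s=270,120,8
cv2.imwrite('pics/scene4.png',cv2.resize(im[y0:y0+75,x0:x0+100,::-1],(800,600),interpolation=cv2.INTER_CUBIC))
o=r.get_obs(); print(o['position'],o['contact_force'])
E
```

```text
[ 0.54316505 -0.20520649  0.13632665] [ 0.41143884 -1.13543321  0.63490649]
```

View pics/scene4.png

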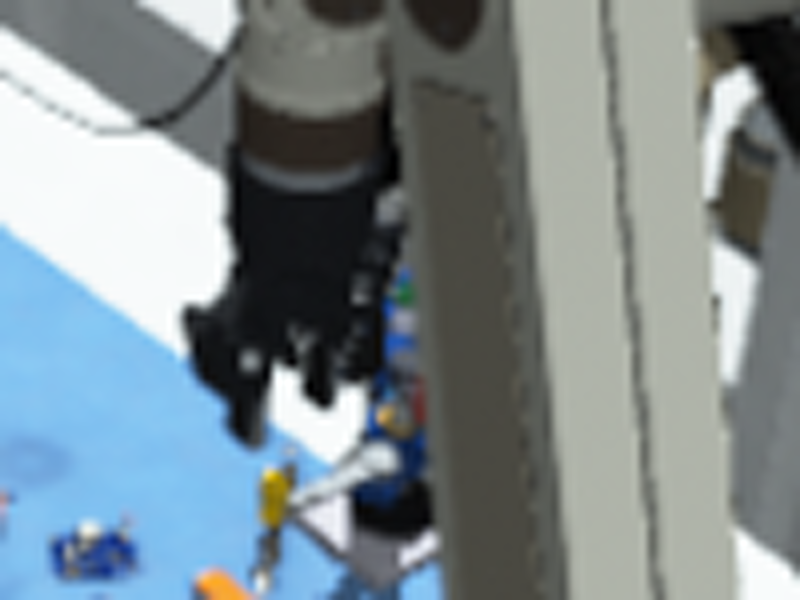

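The post top at (275,475) lies below the gap between the finger tips at (250,440) and (320,400). I'll descend and grip it.

Call:
apply_moves(
  moves=[
    [[0,0,0.15,0,0,0],[0,0,0.3,0,0,0],[0,0,0.45,0,0,0],[0,0,0.54,0,0,0],[0,0,0.54,0,0,0]],
  ],
)

```text
time_s: 13.9
position: [0.5425, -0.205, 0.0813]
ee_rot: [[1.0, 0.001, -0.001], [0.001, -1.0, 0.0], [-0.001, -0.0, -1.0]]
contact_force: [-0.3, 0.4, -0.7]
width: 0.5
grip_force: 0.0
```

Call:
apply_moves(
  moves=[
    [[0,0,0,0,0,0],[0,0,0,0,0,0],[0,0,0,0,0,0],[0,0,0,0,0,0],[0,0,0,0,0,0]],
  ],
  jaw=-1,
)

```text
time_s: 14.4
position: [0.5437, -0.2046, 0.0829]
ee_rot: [[1.0, 0.002, 0.002], [0.002, -1.0, 0.0], [0.002, -0.0, -1.0]]
contact_force: [0.5, 2.2, 5.6]
width: 0.152
grip_force: 58.7
```

```bash
python3 - <<'E'
import numpy as np
P=np.array([.539,-.278])
a0=86.
for s0,n in ((86,5),(126,4)):
    for k in range(1,n+1):
        a=np.radians(s0+8*k);b=np.radians(s0); d=.0725*np.array([np.cos(a)-np.cos(b),np.sin(a)-np.sin(b)])
        ty=np.radians(-90+s0-86); y=np.array([np.cos(ty),np.sin(ty)]); x=np.array([-y[1],y[0]])
        print(s0+8*k,[round(float(10*d@x),3),round(float(10*d@y),3),0,0,0,round(-8*k/45,2)])
E
```

```text
94 [-0.101, -0.0, 0, 0, 0, -0.18]
102 [-0.201, 0.014, 0, 0, 0, -0.36]
110 [-0.299, 0.042, 0, 0, 0, -0.53]
118 [-0.391, 0.083, 0, 0, 0, -0.71]
126 [-0.477, 0.137, 0, 0, 0, -0.89]
134 [-0.101, -0.0, 0, 0, 0, -0.18]
142 [-0.201, 0.014, 0, 0, 0, -0.36]
150 [-0.299, 0.042, 0, 0, 0, -0.53]
158 [-0.391, 0.083, 0, 0, 0, -0.71]
```

Call:
apply_moves(
  moves=[
    [[-0.1,0,0,0,0,-0.18],[-0.2,0.01,0,0,0,-0.36],[-0.3,0.04,0,0,0,-0.53],[-0.39,0.08,0,0,0,-0.71],[-0.48,0.14,0,0,0,-0.89]],
  ],
)

```text
time_s: 14.9
position: [0.4951, -0.2176, 0.0828]
ee_rot: [[0.76, 0.65, 0.002], [0.65, -0.76, 0.002], [0.003, -0.001, -1.0]]
contact_force: [-0.2, 5.1, 8.0]
width: 0.152
grip_force: 59.0
```

Call:
apply_moves(
  moves=[
    [[-0.1,0,0,0,0,-0.18],[-0.2,0.01,0,0,0,-0.36]],
  ],
)

```text
time_s: 15.1
position: [0.4803, -0.2317, 0.0828]
ee_rot: [[0.548, 0.836, 0.002], [0.836, -0.548, 0.002], [0.002, 0.0, -1.0]]
contact_force: [-0.2, 3.7, 6.6]
width: 0.15
grip_force: 58.9
```

Call:
apply_moves(
  moves=[
    [[-0.1,0,0,0,0,-0.18]],
  ],
)

```text
time_s: 15.2
position: [0.4745, -0.2402, 0.0828]
ee_rot: [[0.425, 0.905, 0.001], [0.905, -0.425, 0.001], [0.002, 0.0, -1.0]]
contact_force: [-0.9, 4.1, 7.2]
width: 0.154
grip_force: 59.0
```

Call:
apply_moves(
  moves=[
    [[-0.05,0,0,0,0,-0.09]],
  ],
)

```text
time_s: 15.3
position: [0.4729, -0.2431, 0.0828]
ee_rot: [[0.362, 0.932, 0.003], [0.932, -0.362, 0.006], [0.007, 0.001, -1.0]]
contact_force: [2.7, 16.4, 9.6]
width: 0.154
grip_force: 59.1
```

Call:
apply_moves(
  moves=[
    [[-0.01,0,0,0,0,0],[-0.01,0,0,0,0,0],[-0.01,0,0,0,0,0]],
  ],
)

```text
time_s: 15.6
position: [0.473, -0.243, 0.0828]
ee_rot: [[0.365, 0.931, 0.003], [0.931, -0.365, 0.007], [0.007, 0.0, -1.0]]
contact_force: [0.9, 11.6, 9.9]
width: 0.152
grip_force: 59.1
```

Call:
apply_moves(
  moves=[
    [[0,0,0,0,0,0],[0,0,0,0,0,0],[0,0,0,0,0,0],[0,0,0,0,0,0],[0,0,-0.2,0,0,0],[0,0,-0.5,0,0,0],[0,0,-0.9,0,0,0],[0,0,-1,0,0,0]],
  ],
  jaw=0,
)

```text
time_s: 16.4
position: [0.4742, -0.2479, 0.186]
ee_rot: [[0.367, 0.93, 0.007], [0.93, -0.367, -0.004], [-0.001, 0.008, -1.0]]
contact_force: [0.6, -0.2, 0.7]
width: 0.499
grip_force: 0.0
```

Call:
apply_moves(
  moves=[
    [[0,-0.4,-0.2,0,0,0],[0,-0.8,-0.4,0,0,0],[0,-1,-0.5,0,0,0],[0,-1,-0.5,0,0,0]],
  ],
)

```text
time_s: 16.8
position: [0.3776, -0.2094, 0.2329]
ee_rot: [[0.367, 0.93, 0.001], [0.93, -0.367, -0.001], [-0.001, 0.002, -1.0]]
contact_force: [1.2, -0.2, 0.5]
width: 0.498
grip_force: 0.0
```

```bash
python3 - <<'E'
from h import *
it,K,V=cap('top')
cv2.imwrite('pics/crop2.png',cv2.resize(it[155:230,320:420,::-1],(800,600),interpolation=cv2.INTER_CUBIC))
E
```

```text
(no output)
```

View pics/crop2.png

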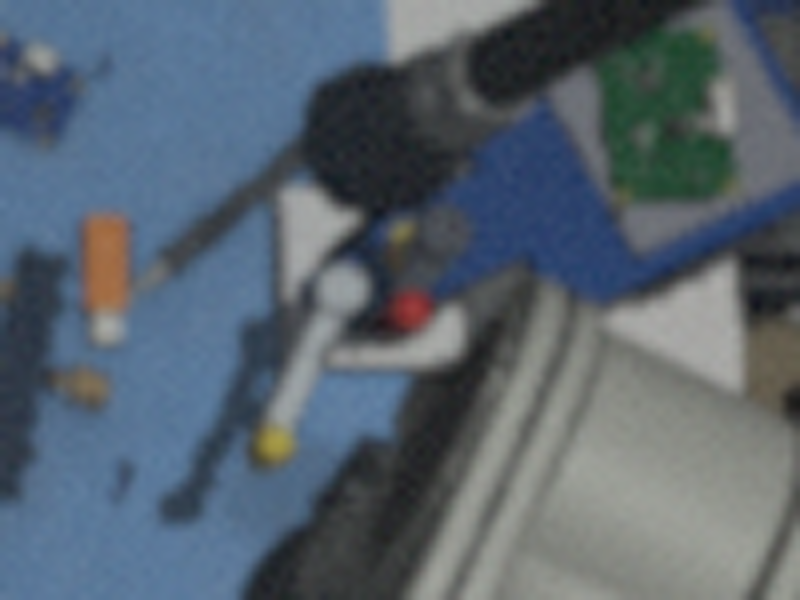

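The lever is at its new stop, with the yellow post at (272,443). The red grip is where I left it, and the board and usb stick are undisturbed. The arm is clear, so I'm handing in.

```bash
python3 -c "
from rig import r
print(r.finish_job())"
```

```text
the job is handed in; nothing more can be done
None
```

I wound the foot down to a light touch (about 6 N, estimated from crank drag), swung the lever to its stop and handed the job in at about 17 s; no verdict came back, and I did not re-check the heat sink and battery at the end.

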